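# Load the duplicate pond samples into the transport tray

### The arm

A 7-joint arm with a two-finger parallel gripper is mounted at the origin on the work surface. World frame = base frame: x ahead of the robot, y to its left, z up, the work surface at z = 0. Lengths are in m, angles in rad, forces in N, time in s.
With the tool pointing down it reaches from about 0.425 to 0.95 m from the base axis. Payload 4.7 kg.
Tool frame: the origin (TCP) lies midway between the tips of the shut fingers; the grasp point (between the pads) lies 19 mm behind it; z points along the fingers, y is the direction in which the jaws open and shut (so a half turn about z gives the same grasp; the last joint's range is limited). The gripper opens to 87 mm and grips with 3 to 60 N. Pads are 19 mm wide; open, the fingers measure 117 mm over their backs; the gripper's body (75 mm by 190 mm) begins 51 mm behind the grasp point.
Start: joints at [-1.176, 0.469, -0.049, 1.532, 0.024, 1.141, -0.082], TCP at [0.278, 0.615, 0.223] pointing down, gripper open.
Joint ranges: [-2.59, 2.59], [-0.33, 1.99], [-1.39, 1.29], [0.1, 2.45], [-1.04, 4.18], [0.21, 1.99], [-2.66, 2.66]. Speed limits (rad/s): [2.57, 2.57, 3.14, 3.14, 3.14, 3.14, 3.14].

### API

Orientations are given as a rotation vector (axis times angle).
In Python, from rig import robot, viewer, ticket gives the robot as it stands.
- The arm moves only by the tool move_arm, never from a script. Its arguments are lists of equal length, an entry for each row: "delta_rot": the turn, a rotation vector about the world's x, y, z in degrees, a list of three; "xyz": the shift along the world's x, y, z in cm, a list of three; "jaw": the closure in counts, from 0 (fully open) to 255 (shut). A call has 1 to 12 rows; each row shifts and turns the commanded pose from where the row before left it; what a row does not reach is not made up. A row lasts 1/12 s, in which the tool goes at most 41.7 mm and 7.16 degrees, less where a joint would pass 70% of its speed; a pose out of reach is approached as far as the arm can. A call with a gripper value outside its range is refused whole. The fingers move at their own pace and stop on an object; "newtons" is the grip in N (left out, the last holds). Time passes only in rows, so rows that do not move let the fingers close. It gives the time, the measured TCP pose, the force and the opening at its end, in the units of the state.
- robot.read_state(): the state, without advancing time (a new reading comes with each control period).
- viewer.capture(name): name is "side" or "top"; returns a dict with "frame" (420x560x3 uint8, red, green, blue), "fx", "fy", "cx", "cy" (pixels), "rvec" (rotation vector, rad) and "tvec" (3), from world to camera coordinates, as OpenCV has them. Camera axes: x right, y down, z forward; pixel columns grow to the right and rows downward; lengths in m; the calibration is good to about 2 mm. A picture is of the moment at which its call begins. There is no depth.
- ticket.sign_off(): hands the job in, once; it reports no verdict.
The state is a dict: "t": time; "joints": joint angles; "joint_vel": joint speeds; "effort": joint torques, N m; "eef_pos": TCP position; "ee_rot": TCP orientation; "wrist_force": force on the tool from outside, world axes, zero at the start; "torque": the same for the moment, N m; "gripper_width": finger opening in m.
Only numpy, scipy, OpenCV 4.12 (cv2) and the standard library are available. Lean on these libraries where they do the work, as an engineer would, in place of code of your own. Each camera call takes 0.05 s, during which the arm holds its last target.

### The job

The two green sample bottles standing side by side are a sample and its duplicate and must stay together: pick up both at once in one grasp and stand them upright, still side by side, in the empty light-blue tray, lowering them right down to its floor before you let go. Leave the amber pair where it is.

Things in the scene. Friction and masses are not known exactly. Their poses are not given: they have to be found in the camera images.
- green_a_center (a point): green plastic bottle, square, upright: body 26 x 26 mm, 62 mm tall; round blue cap 23 mm wide, 80 mm in all; white label patches, about 50 g. This point: its centre, 40 mm above its underside; z up, x and y square to its faces. The other green bottle stands 2 to 6 mm off its +y face (centres about 30 mm apart; together about 56 mm wide along that row, 26 mm deep).
- green_b_center (a point): the second green plastic bottle, square, upright: body 26 x 26 mm, 62 mm tall; round blue cap 23 mm wide, 80 mm in all; white label patches, about 50 g. This point: its centre, 40 mm above its underside; z up, x and y square to its faces. It stands beside the first, on that one's +y side.
- tray_in (a point): shallow open light-blue plastic tray, empty, fixed to the table: outside 58 x 96 mm, 16 mm high; inside 50 mm (its x) by 88 mm (its y); walls and floor 4 mm. This point: the centre of its inner floor, 4 mm above the table; z up, y along its length. The pair (52 x 26 mm when pressed together) fits only with its row along the tray's length.
- amber_center (a point): look-alike pair: two amber (orange-brown) bottles of the same shape and size with blue caps, joined as one piece by a white plastic clip round both (58 mm along the row, its y, by 32 mm); loose on the table, to be left alone. This point: its centre, 40 mm above the table.

How it is judged:
On the way, in this order (a step that is already met when the one before it is completed fails the run):
1. both green bottles are lifted off the table at the same time (height (world z) of each of green_a_center, green_b_center above 0.06 m), for 0.2 s.
2. both are lowered into the tray, to within 12 mm of its floor, while still in the grip (x of green_a_center in the frame of tray_in between -0.016 and 0.016 m and y of green_a_center in the frame of tray_in between -0.035 and 0.035 m and z of green_a_center in the frame of tray_in between 0.034 and 0.052 m and x of green_b_center in the frame of tray_in between -0.016 and 0.016 m and y of green_b_center in the frame of tray_in between -0.035 and 0.035 m and z of green_b_center in the frame of tray_in between 0.034 and 0.052 m and contact force between the fingers and green_a above 0.3 N and contact force between the fingers and green_b above 0.3 N).
At the end, for the whole second after the job is handed in: both green bottles stand released on the tray's floor inside its walls (to 6 mm in height), upright within 8 degrees, side by side with centres less than 55 mm apart, and stay so (x of green_a_center in the frame of tray_in between -0.016 and 0.016 m and y of green_a_center in the frame of tray_in between -0.035 and 0.035 m and z of green_a_center in the frame of tray_in between 0.034 and 0.046 m and x of green_b_center in the frame of tray_in between -0.016 and 0.016 m and y of green_b_center in the frame of tray_in between -0.035 and 0.035 m and z of green_b_center in the frame of tray_in between 0.034 and 0.046 m and angle between each of green_a_center, green_b_center's own z axis and vertical below 0.14 rad and distance between green_a_center and green_b_center below 0.055 m); the robot touches nothing.
It fails at once if the two green bottles come apart (centres more than 55 mm from each other) (distance between green_a_center and green_b_center above 0.055 m).
It fails at once if the amber pair is moved more than 20 mm (distance of amber_center from where it was at the start of the episode above 0.02 m).
It also fails if it takes over 38 s, if anything falls off the work surface, if the arm or the gripper's body presses on something with over 40 N, if the wrist force passes 120 N, or if a joint passes its speed limit or range.

## Working session

There is one attempt and no reset: what is moved stays moved. The work goes in short steps, Python scripts to look and compute and a tool call to move; the robot and the scene stay as the last step left them, time stands still between calls to the robot, and variables do not carry over. Pictures are saved under pics/ and viewed, and the job is handed in when it is done.

Besides the shell and the picture viewer there is one more tool, called after ">>>" as a command line: name --argument value ..., lists and objects as JSON in quotes. move_arm: Moves the arm, as the interface text tells. Its arguments: {"type":"object","properties":{"delta_rot":{"type":"array"},"xyz":{"type":"array"},"jaw":{"type":"array"},"newtons":{"type":"number"}},"required":["delta_rot","xyz","jaw"]}

```bash
ls; mkdir -p pics; python3 - <<'E'
from rig import robot, viewer
import cv2,pickle
s=robot.read_state()
print({k:s[k] for k in('t','eef_pos','ee_rot','gripper_width')})
for n in('side','top'):
    c=viewer.capture(n); cv2.imwrite(f'pics/{n}0.png',c['frame'][...,::-1]); pickle.dump(c,open(f'{n}.pkl','wb'))
    print({k:v for k,v in c.items() if k!='frame'})
E
```

```text
pics
{'t': 0.0, 'eef_pos': array([0.27731916, 0.61476182, 0.22151236]), 'ee_rot': array([-6.60605779e-01, -3.07100717e+00,  2.94816318e-03]), 'gripper_width': 0.08696283595416963}
{'fx': 436.8502639044663, 'fy': 436.8502639044663, 'cx': 279.6180359812553, 'cy': 207.02926206309218, 'rvec': array([ 2.19934164, -0.97342406,  0.3686915 ]), 'tvec': array([-0.35785297,  0.33884149,  0.75911521])}
{'fx': 399.7349787966917, 'fy': 399.7349787966917, 'cx': 280.29196715964423, 'cy': 211.91171908190987, 'rvec': array([ 2.14333698, -2.15814631,  0.18666186]), 'tvec': array([0.00094374, 0.537604  , 0.79076166])}
```

View pics/side0.png

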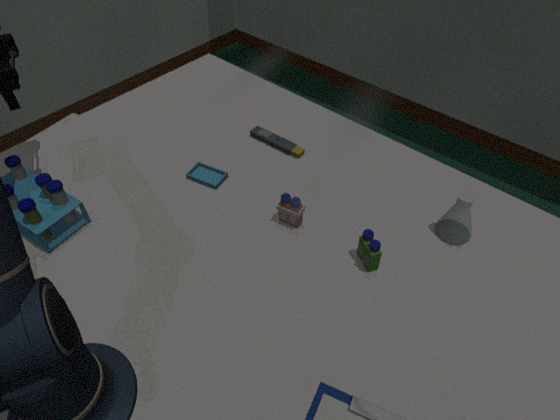

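View pics/top0.png

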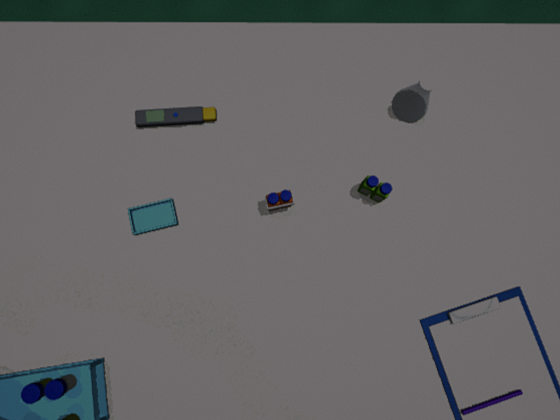

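The side view has the green pair at about (369,250), the amber pair at (291,210) and the tray at (207,176). In the top view they're at (375,188), (279,200) and (153,217). I'll enlarge them.

```bash
python3 - <<'E'
import cv2,pickle,numpy as np
def crop(n,x,y,w,h,k=8):
    f=pickle.load(open(n+'.pkl','rb'))['frame'][y:y+h,x:x+w,::-1]
    f=np.clip(f.astype(float)*1.6,0,255).astype(np.uint8)
    f=cv2.resize(f,None,fx=k,fy=k,interpolation=cv2.INTER_CUBIC)
    for i in range(0,w,10): cv2.putText(f,str(x+i),(i*k,10),0,.35,(0,0,255)); cv2.line(f,(i*k,12),(i*k,18),(0,0,255))
    for i in range(0,h,10): cv2.putText(f,str(y+i),(0,i*k+4),0,.35,(0,0,255)); cv2.line(f,(26,i*k),(32,i*k),(0,0,255))
    return f
a=np.hstack([crop('top',350,165,50,50),crop('side',345,225,50,50)])
cv2.imwrite('pics/green.png',a)
b=np.hstack([crop('top',120,190,65,50,6),crop('side',175,150,65,50,6)])
cv2.imwrite('pics/tray.png',b)
E
```

```text
(no output)
```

View pics/green.png

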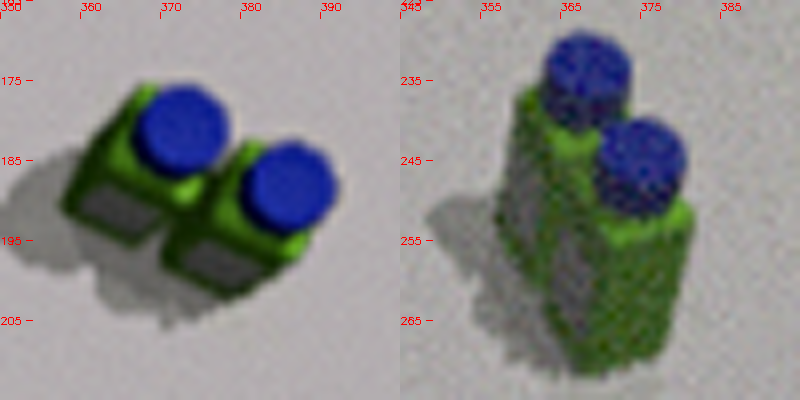

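View pics/tray.png

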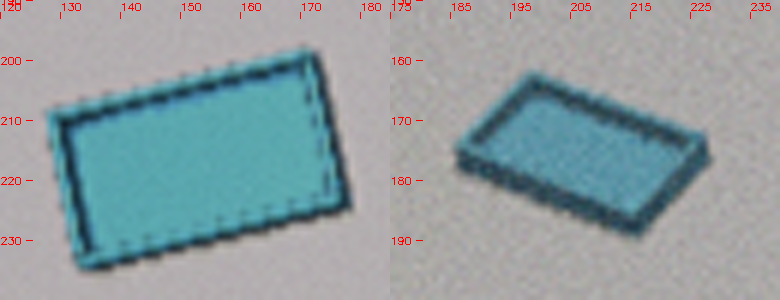

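Top view, green cap-top centres are at (372.3,180.8) and (385.8,187.9). In the side view they're at (368,232.3) and (375,242.9). The tray rim corners in the top view are near (127.3,208.2), (172,197.5), (177.5,224) and (133.5,234). I'll back-project these and check them with wireframe overlays.

```bash
cat > h.py <<'E'
import cv2,pickle,numpy as np
def K(c): return np.array([[c['fx'],0,c['cx']],[0,c['fy'],c['cy']],[0,0,1.]])
def proj(c,P): return cv2.projectPoints(np.array(P,float).reshape(-1,3),c['rvec'],c['tvec'],K(c),None)[0][:,0]
def back(c,uv,z):
    R=cv2.Rodrigues(c['rvec'])[0]; C=-R.T@c['tvec']
    d=R.T@np.linalg.inv(K(c))@np.array([uv[0],uv[1],1.])
    return C+d*(z-C[2])/d[2]
def box(cx,cy,yaw,lx,ly,z0,z1):
    p=[]
    for z in(z0,z1):
        for a,b in((-1,-1),(1,-1),(1,1),(-1,1)):
            x,y=a*lx/2,b*ly/2
            p.append([cx+x*np.cos(yaw)-y*np.sin(yaw),cy+x*np.sin(yaw)+y*np.cos(yaw),z])
    return p
ED=[(0,1),(1,2),(2,3),(3,0),(4,5),(5,6),(6,7),(7,4),(0,4),(1,5),(2,6),(3,7)]
def over(c,boxes,x,y,w,h,k,circ=[]):
    f=np.clip(c['frame'][y:y+h,x:x+w,::-1]*1.6,0,255).astype(np.uint8)
    f=cv2.resize(f,None,fx=k,fy=k,interpolation=cv2.INTER_CUBIC)
    g=lambda q:tuple(np.round((q-[x,y]+.5)*k).astype(int))
    for b in boxes:
        q=proj(c,b)
        for i,j in ED: cv2.line(f,g(q[i]),g(q[j]),(0,0,255),1)
    for (cx,cy,r,z) in circ:
        t=np.linspace(0,2*np.pi,40); q=proj(c,np.c_[cx+r*np.cos(t),cy+r*np.sin(t),0*t+z])
        for i in range(39): cv2.line(f,g(q[i]),g(q[i+1]),(0,255,255),1)
    return f
def load(n): return pickle.load(open(n+'.pkl','rb'))
E
python3 - <<'E'
from h import *
T,S=load('top'),load('side')
for c,u in((T,[(372.3,180.8),(385.8,187.9)]),(S,[(368,232.3),(375,242.9)])):
    p=[back(c,q,.08) for q in u]; d=p[1]-p[0]; print(p,np.linalg.norm(d),np.degrees(np.arctan2(d[1],d[0])),(p[0]+p[1])/2)
q=np.array([back(T,u,.016)[:2] for u in((127.3,208.2),(172,197.5),(177.5,224),(133.5,234))])
print(q,q.mean(0),[np.degrees(np.arctan2(*(q[i]-q[j])[::-1])) for i,j in((0,1),(3,2))],np.linalg.norm(q-np.roll(q,1,0),axis=1))
s=np.array([back(S,u,.016)[:2] for u in((198,161.8),(227,172.8),(216,187.2),(186.5,174.8))])
print(s,s.mean(0))
for c,u in((T,[(273,199),(286,196.5)]),): print([back(c,v,.08) for v in u])
E
```

```text
[array([ 0.59411295, -0.18809434,  0.08      ]), array([ 0.57937555, -0.21475469,  0.08      ])] 0.030462524112715855 -118.93308643849625 [ 0.58674425 -0.20142451  0.08      ]
[array([ 0.59685887, -0.18888354,  0.08      ]), array([ 0.5827621 , -0.21578447,  0.08      ])] 0.030370692547573047 -117.65568088334133 [ 0.58981049 -0.20233401  0.08      ]
[[0.55127169 0.32299297]
 [0.574053   0.22891221]
 [0.51669004 0.21540489]
 [0.49596373 0.30724786]] [0.53449462 0.26863948] [np.float64(103.61195380089653), np.float64(102.71698187254586)] [0.05750547 0.09679968 0.0589318  0.0941526 ]
[[0.55129682 0.32090426]
 [0.57296058 0.2289535 ]
 [0.51711792 0.20923481]
 [0.49721656 0.30283385]] [0.53464797 0.26548161]
[array([0.55773308, 0.01235617, 0.08      ]), array([ 0.5626846 , -0.01361555,  0.08      ])]
```

```bash
python3 - <<'E'
from h import *
T,S=load('top'),load('side')
r=np.radians
g=(.588,-.202); a=r(61.7); u=np.array([np.cos(a),np.sin(a)])
gb=[];ci=[]
for s in(-1,1):
    p=np.array(g)+s*.0151*u; gb.append(box(*p,a-np.pi/2,.026,.026,0,.062)); ci.append((*p,.0115,.08))
t=r(103.2)-np.pi/2
tb=[box(.5345,.2675,t,.058,.096,0,.016),box(.5345,.2675,t,.05,.088,.004,.016)]
m=r(100.8)-np.pi/2; 
cv2.imwrite('pics/ovg.png',np.hstack([over(T,gb,350,165,50,50,8,ci),over(S,gb,345,225,50,50,8,ci)]))
cv2.imwrite('pics/ovt.png',np.hstack([over(T,tb,120,190,65,50,6),over(S,tb,175,150,65,50,6)]))
E
```

```text
(no output)
```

View pics/ovg.png

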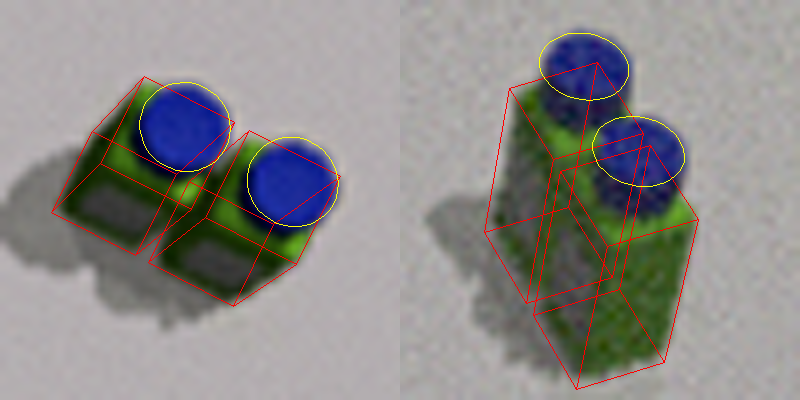

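View pics/ovt.png

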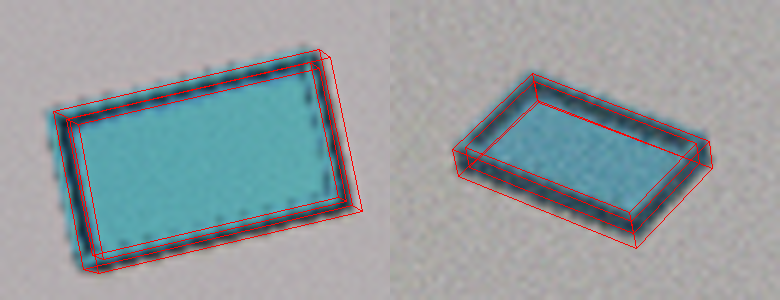

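The overlays agree to about 2 mm: the green pair's midpoint is (0.588,-0.202) with its row at 61.7°, and the tray is at (0.535,0.268) with its row at 103.2°. I'll start the approach.

>>> move_arm --delta_rot '[[0, 0, 0], [0, 0, 0], [0, 0, 0], [0, 0, 0], [0, 0, 0], [0, 0, 0], [0, 0, 0], [0, 0, 0], [0, 0, 0], [0, 0, 0], [0, 0, 0], [0, 0, 0]]' --xyz '[[1.9, -2.9, 0], [1.9, -2.9, 0], [1.9, -2.9, 0], [1.9, -2.9, 0], [1.9, -2.9, 0], [1.9, -2.9, 0], [1.9, -2.9, 0], [1.9, -2.9, 0], [1.9, -2.9, 0], [1.9, -2.9, 0], [1.9, -2.9, 0], [1.9, -2.9, 0]]' --jaw '[0, 0, 0, 0, 0, 0, 0, 0, 0, 0, 0, 0]' --newtons 25

```text
t: 1.1
eef_pos: [0.5059, 0.2656, 0.2223]
ee_rot: [-0.66, -3.071, 0.001]
wrist_force: [0.0, -0.1, -0.3]
gripper_width: 0.0869
```

>>> move_arm --delta_rot '[[0, 0, -1], [0, 0, -1], [0, 0, -1], [0, 0, -1], [0, 0, 0], [0, 0, 0], [0, 0, 0], [0, 0, 0], [0, 0, 0], [0, 0, 0], [0, 0, 0], [0, 0, 0]]' --xyz '[[0.6, -3, 0], [0.6, -3, 0], [0.6, -3, 0], [0.6, -3, 0], [0.6, -3, 0], [0.6, -3, 0], [0.6, -3, 0], [0.6, -3, 0], [0.6, -3, 0], [0.6, -3, 0], [0.6, -3, 0], [0.6, -3, 0]]' --jaw '[0, 0, 0, 0, 0, 0, 0, 0, 0, 0, 0, 0]'

```text
t: 2.1
eef_pos: [0.5773, -0.0941, 0.2222]
ee_rot: [-0.767, -3.046, -0.0]
wrist_force: [0.8, 0.7, -0.3]
gripper_width: 0.0868
```

```bash
cat > st.py <<'E'
from rig import robot
import numpy as np
from scipy.spatial.transform import Rotation as R
s=robot.read_state(); M=R.from_rotvec(s['ee_rot']).as_matrix()
print('t',s['t'],'pos',s['eef_pos'].round(4),'z',M[:,2].round(4),'jawyaw',np.degrees(np.arctan2(M[1,1],M[0,1])).round(2),'F',np.round(s['wrist_force'],2),'w',s['gripper_width'],'j',np.round(s['joints'],2))
E
python3 st.py
```

```text
t 2.1 pos [ 0.5773 -0.0941  0.2222] z [-8.e-04  2.e-04 -1.e+00] jawyaw 61.73 F [ 0.83  0.74 -0.32] w 0.08681080878347476 j [-0.12  0.32  0.27  1.77 -0.1   1.06  1.26]
```

>>> move_arm --delta_rot '[[0, 0, 0], [0, 0, 0], [0, 0, 0], [0, 0, 0], [0, 0, 0], [0, 0, 0], [0, 0, 0], [0, 0, 0], [0, 0, 0], [0, 0, 0]]' --xyz '[[0.3, -2.7, 0], [0.3, -2.7, 0], [0.3, -2.7, 0], [0.2, -2.7, 0], [0, 0, -2.4], [0, 0, -2.4], [0, 0, -2.4], [0, 0, -2.4], [0, 0, -1.6], [0, 0, 0]]' --jaw '[0, 0, 0, 0, 0, 0, 0, 0, 0, 0]'

```text
t: 2.93
eef_pos: [0.5856, -0.1995, 0.1063]
ee_rot: [-0.765, -3.038, -0.0]
wrist_force: [-0.7, -0.0, -0.3]
gripper_width: 0.087
```

```bash
python3 st.py; cat > snap.py <<'E'
import sys,pickle
from h import *
from rig import viewer
tag=sys.argv[1]; out=[]
a=list(map(int,sys.argv[2:]))
for n,(x,y) in(('top',a[:2]),('side',a[2:4])):
    c=viewer.capture(n); pickle.dump(c,open(f'{n}_{tag}.pkl','wb')); out.append(over(c,[],x,y,80,80,5))
cv2.imwrite(f'pics/{tag}.png',np.hstack(out))
E
python3 snap.py pre 335 150 330 210
```

```text
t 2.9333 pos [ 0.5856 -0.1995  0.1063] z [-0.0081  0.0022 -1.    ] jawyaw 61.73 F [-0.69 -0.05 -0.27] w 0.08700367722268608 j [ 0.06  0.51  0.28  1.79 -0.17  0.87  1.49]
```

View pics/pre.png

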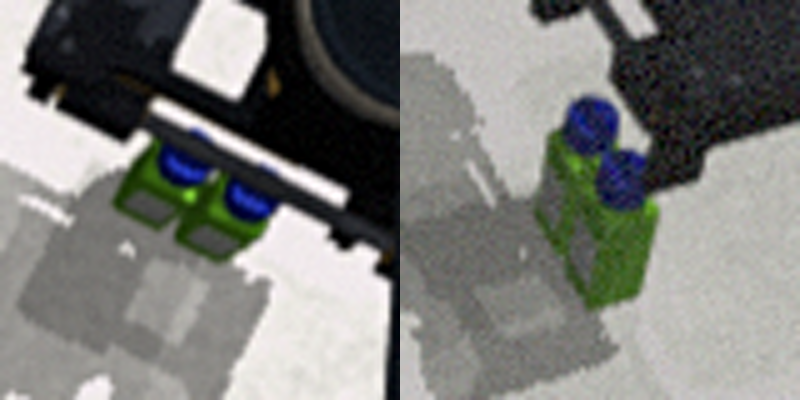

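The gripper is over the pair: in the top crop the caps sit just below the body edge, and nothing has been touched. I'll let it settle, then check how the tips line up.

>>> move_arm --delta_rot '[[0, 0, 0], [0, 0, 0]]' --xyz '[[0, 0, 0], [0, 0, 0]]' --jaw '[0, 0]'

```text
t: 3.2
eef_pos: [0.5895, -0.201, 0.1121]
ee_rot: [0.767, 3.044, 0.0]
wrist_force: [-0.1, 0.3, -0.3]
gripper_width: 0.0865
```

```bash
python3 st.py; python3 - <<'E'
from h import *
a=np.radians(61.7);u=np.array([np.cos(a),np.sin(a)])
T,S=load('top_pre'),load('side_pre')
bx=[]
for s in(-1,1):
    p=np.array([.5856,-.1995])+s*.051*u; bx.append(box(*p,a-np.pi/2,.019,.015,.106,.15))
cv2.imwrite('pics/pre2.png',np.hstack([over(T,bx,325,130,90,80,5),over(S,bx,320,180,90,80,5)]))
E
```

```text
t 3.2 pos [ 0.5895 -0.201   0.1121] z [ 2.7e-03 -6.0e-04 -1.0e+00] jawyaw 61.72 F [-0.06  0.34 -0.28] w 0.08653102067426723 j [ 0.06  0.5   0.28  1.79 -0.17  0.87  1.49]
```

View pics/pre2.png

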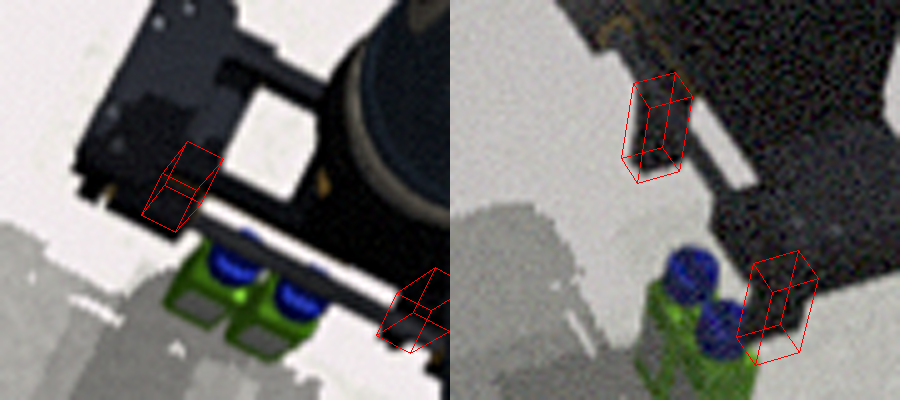

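The projected finger boxes line up with the real fingers, and they straddle the pair. I'll descend.

>>> move_arm --delta_rot '[[0, 0, 0], [0, 0, 0], [0, 0, 0], [0, 0, 0], [0, 0, 0], [0, 0, 0], [0, 0, 0], [0, 0, 0], [0, 0, 0], [0, 0, 0]]' --xyz '[[-0.1, -0.1, -1.0], [0, 0, -1.2], [0, 0, -1.2], [0, 0, -1.2], [0, 0, -1.2], [0, 0, -1.2], [0, 0, -1.0], [0, 0, -0.6], [0, 0, 0], [0, 0, 0]]' --jaw '[0, 0, 0, 0, 0, 0, 0, 0, 0, 0]'

```text
t: 4.03
eef_pos: [0.5875, -0.2017, 0.0242]
ee_rot: [-0.767, -3.046, -0.0]
wrist_force: [0.8, 0.6, -0.5]
gripper_width: 0.0866
```

```bash
python3 st.py; python3 snap.py down 325 150 330 200
```

```text
t 4.0333 pos [ 0.5875 -0.2017  0.0242] z [-4.e-04  1.e-04 -1.e+00] jawyaw 61.72 F [ 0.77  0.63 -0.47] w 0.08664912595997773 j [ 0.09  0.62  0.24  1.84 -0.21  0.71  1.53]
```

View pics/down.png

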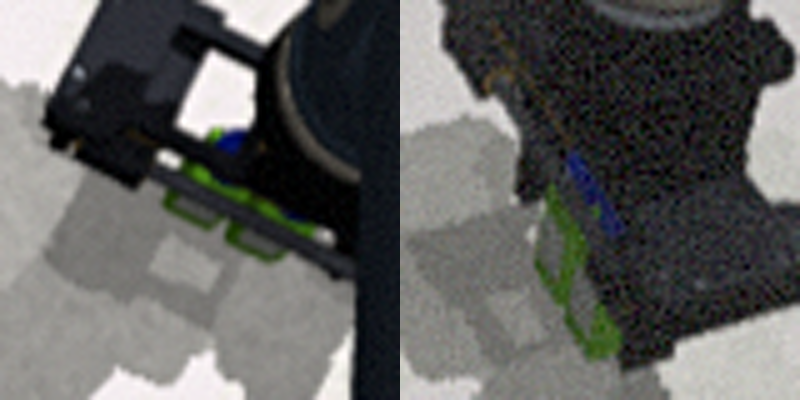

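Both bottles are upright between the fingers and there is no contact force. I'll close the gripper.

>>> move_arm --delta_rot '[[0, 0, 0], [0, 0, 0], [0, 0, 0], [0, 0, 0], [0, 0, 0], [0, 0, 0], [0, 0, 0], [0, 0, 0], [0, 0, 0], [0, 0, 0], [0, 0, 0], [0, 0, 0]]' --xyz '[[0, 0, 0], [0, 0, 0], [0, 0, 0], [0, 0, 0], [0, 0, 0], [0, 0, 0], [0, 0, 0], [0, 0, 0], [0, 0, 0], [0, 0, 0], [0, 0, 0], [0, 0, 0]]' --jaw '[40, 70, 90, 110, 130, 150, 170, 190, 210, 230, 255, 255]' --newtons 25

```text
t: 5.13
eef_pos: [0.5876, -0.2017, 0.0247]
ee_rot: [0.767, 3.046, 0.0]
wrist_force: [-1.3, -0.2, 0.8]
gripper_width: 0.0515
```

```bash
python3 st.py
```

```text
t 5.1333 pos [ 0.5876 -0.2017  0.0247] z [ 1.e-04  1.e-04 -1.e+00] jawyaw 61.72 F [-1.3  -0.21  0.77] w 0.05150027736926171 j [ 0.09  0.62  0.24  1.84 -0.21  0.71  1.53]
```

Width is 51.5 mm, so both bottles are pressed together. I'll lift gently.

>>> move_arm --delta_rot '[[0, 0, 0], [0, 0, 0], [0, 0, 0], [0, 0, 0], [0, 0, 0], [0, 0, 0], [0, 0, 0], [0, 0, 0], [0, 0, 0], [0, 0, 0], [0, 0, 0], [0, 0, 0]]' --xyz '[[0, 0, 0.3], [0, 0, 0.5], [0, 0, 0.7], [0, 0, 1], [0, 0, 1], [0, 0, 1.2], [0, 0, 1.5], [0, 0, 1.5], [0, 0, 1.5], [0, 0, 1.0], [0, 0, 0.5], [0, 0, 0]]' --jaw '[255, 255, 255, 255, 255, 255, 255, 255, 255, 255, 255, 255]'

```text
t: 6.13
eef_pos: [0.5884, -0.2019, 0.1333]
ee_rot: [0.767, 3.044, 0.0]
wrist_force: [-0.1, 0.3, -0.6]
gripper_width: 0.0516
```

```bash
python3 st.py; python3 snap.py up 325 140 330 170
```

```text
t 6.1333 pos [ 0.5884 -0.2019  0.1333] z [ 2.9e-03 -5.0e-04 -1.0e+00] jawyaw 61.72 F [-0.08  0.32 -0.59] w 0.05159278788050837 j [ 0.05  0.48  0.29  1.77 -0.16  0.91  1.49]
```

View pics/up.png

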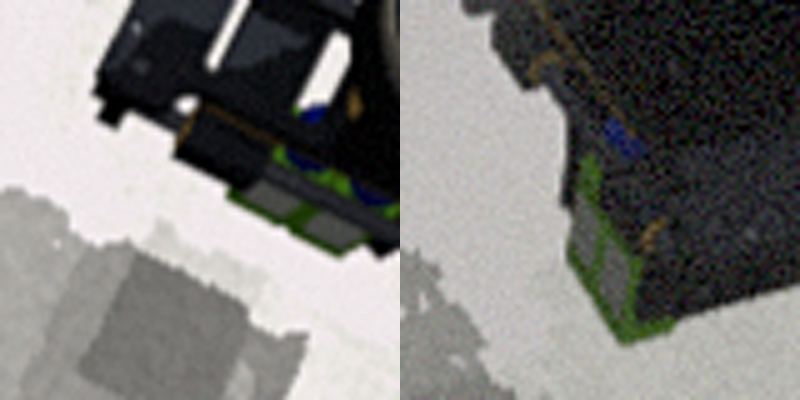

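Both bottles are held level, with their bottoms even. I'll carry them at a safe height to above the tray and turn +41.5° on the way.

>>> move_arm --delta_rot '[[0, 0, 1.5], [0, 0, 2], [0, 0, 2], [0, 0, 2], [0, 0, 2], [0, 0, 2], [0, 0, 2], [0, 0, 2], [0, 0, 2], [0, 0, 2], [0, 0, 2], [0, 0, 2]]' --xyz '[[0, 0.5, 0.7], [-0.2, 1, 0.8], [-0.2, 1.5, 0.8], [-0.3, 2, 0.8], [-0.3, 2, 0.8], [-0.3, 2, 0.3], [-0.3, 2, 0], [-0.3, 2, 0], [-0.3, 2, 0], [-0.3, 2, 0], [-0.3, 2, 0], [-0.3, 2, 0]]' --jaw '[255, 255, 255, 255, 255, 255, 255, 255, 255, 255, 255, 255]'

```text
t: 7.23
eef_pos: [0.5557, 0.0105, 0.1733]
ee_rot: [-0.125, -3.138, -0.0]
wrist_force: [1.2, 0.2, -0.8]
gripper_width: 0.0521
```

>>> move_arm --delta_rot '[[0, 0, 2], [0, 0, 2], [0, 0, 2], [0, 0, 2], [0, 0, 2], [0, 0, 2], [0, 0, 2], [0, 0, 2], [0, 0, 2], [0, 0, 0], [0, 0, 0], [0, 0, 0]]' --xyz '[[-0.2, 2.3, 0], [-0.2, 2.3, 0], [-0.2, 2.3, 0], [-0.2, 2.3, 0], [-0.2, 2.3, 0], [-0.2, 2.3, 0], [-0.2, 2.3, 0], [-0.2, 2.3, 0], [-0.2, 2.3, 0], [-0.2, 2.3, 0], [-0.2, 2, 0], [0, 1, 0]]' --jaw '[255, 255, 255, 255, 255, 255, 255, 255, 255, 255, 255, 255]'

```text
t: 8.23
eef_pos: [0.5325, 0.2727, 0.1732]
ee_rot: [0.371, -3.118, -0.003]
wrist_force: [0.6, 0.3, -0.8]
gripper_width: 0.0519
```

```bash
python3 st.py
```

```text
t 8.2333 pos [0.5325 0.2727 0.1732] z [-0.0014  0.0015 -1.    ] jawyaw 103.56 F [ 0.59  0.26 -0.84] w 0.05189639458250655 j [-0.54  0.39 -0.01  1.78  0.    0.97  1.26]
```

>>> move_arm --delta_rot '[[0, 0, -0.3], [0, 0, 0], [0, 0, 0], [0, 0, 0], [0, 0, 0], [0, 0, 0], [0, 0, 0], [0, 0, 0], [0, 0, 0], [0, 0, 0], [0, 0, 0]]' --xyz '[[0.2, -0.5, 0], [0, 0, -0.8], [0, 0, -1.4], [0, 0, -1.5], [0, 0, -1.5], [0, 0, -1.5], [0, 0, -1.5], [0, 0, -1.4], [0, 0, -0.9], [0, 0, 0], [0, 0, 0]]' --jaw '[255, 255, 255, 255, 255, 255, 255, 255, 255, 255, 255]'

```text
t: 9.15
eef_pos: [0.5366, 0.262, 0.0681]
ee_rot: [0.351, -3.121, 0.002]
wrist_force: [0.5, 0.4, -0.6]
gripper_width: 0.0517
```

```bash
python3 st.py; python3 snap.py pt 115 165 165 115; python3 - <<'E'
from h import *
from rig import robot
p=robot.read_state()['eef_pos'];t=np.radians(13.2)
T,S=load('top_pt'),load('side_pt')
b=[box(p[0],p[1],t,.026,.052,p[2]-.0245,p[2]+.0375)]
tb=b+[box(.535,.2675,t,.058,.096,0,.016)]
cv2.imwrite('pics/pt2.png',np.hstack([over(T,tb,115,165,80,80,5),over(S,tb,165,125,80,80,5)]))
E
```

```text
t 9.15 pos [0.5366 0.262  0.0681] z [-9.0e-04 -1.1e-03 -1.0e+00] jawyaw 102.83 F [ 0.48  0.45 -0.56] w 0.05169854241173345 j [-0.52  0.52 -0.    1.86  0.    0.77  1.27]
```

View pics/pt.png

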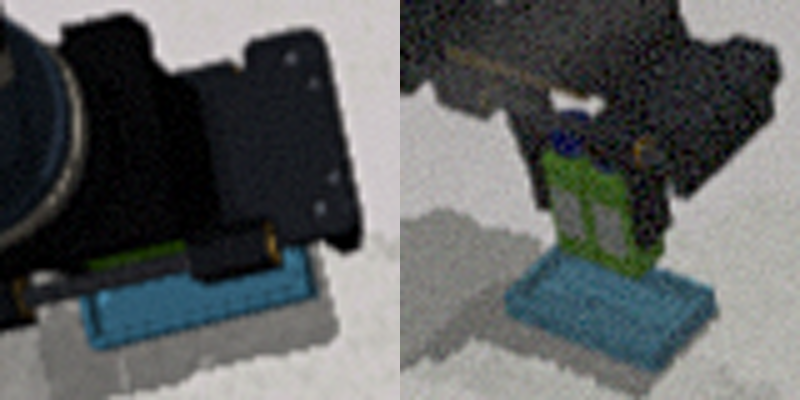

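View pics/pt2.png

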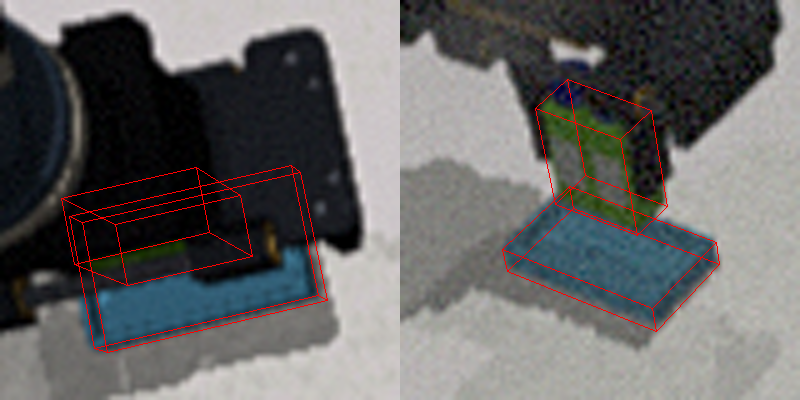

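The pair matches the model, centred to within about 6 mm: it's 5.5 mm short in y and 1.5 mm over in x. I'll correct that and lower it to about 5 mm above the floor.

>>> move_arm --delta_rot '[[0, 0, 0.4], [0, 0, 0], [0, 0, 0], [0, 0, 0], [0, 0, 0], [0, 0, 0], [0, 0, 0], [0, 0, 0], [0, 0, 0]]' --xyz '[[-0.1, 0.5, 0], [0, 0, 0], [0, 0, -0.6], [0, 0, -0.8], [0, 0, -0.8], [0, 0, -0.7], [0, 0, -0.5], [0, 0, 0], [0, 0, 0]]' --jaw '[255, 255, 255, 255, 255, 255, 255, 255, 255]'

```text
t: 10.0
eef_pos: [0.5353, 0.2681, 0.0339]
ee_rot: [0.364, -3.119, 0.001]
wrist_force: [0.7, 1.0, -0.8]
gripper_width: 0.052
```

```bash
python3 st.py; python3 snap.py pl 115 165 165 115; python3 - <<'E'
from h import *
from rig import robot
p=robot.read_state()['eef_pos'];t=np.radians(13.2)
T,S=load('top_pl'),load('side_pl')
tb=[box(p[0],p[1],t,.026,.052,p[2]-.0245,p[2]+.0375)]
cv2.imwrite('pics/pl2.png',np.hstack([over(S,[],165,125,80,80,5),over(S,tb,165,125,80,80,5)]))
E
```

```text
t 10.0 pos [0.5353 0.2681 0.0339] z [-1.1e-03 -6.0e-04 -1.0e+00] jawyaw 103.32 F [ 0.75  0.99 -0.77] w 0.051978616590763325 j [-0.53  0.57 -0.01  1.88  0.01  0.7   1.26]
```

View pics/pl2.png

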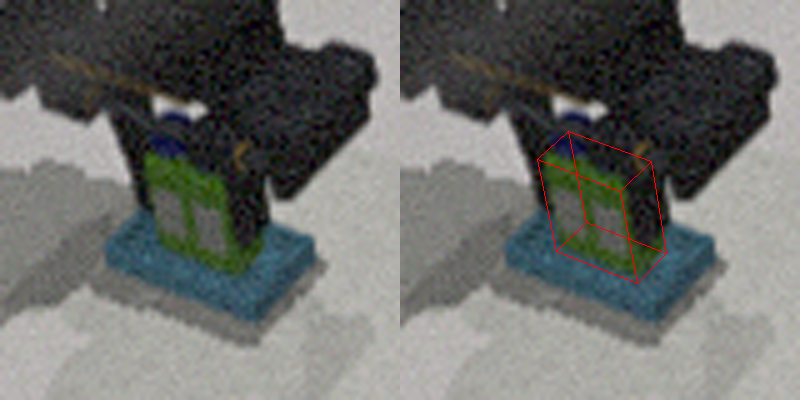

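The pair is well inside the walls, about 5 mm above the floor. I'll lower it the rest of the way to contact.

>>> move_arm --delta_rot '[[0, 0, 0], [0, 0, 0], [0, 0, 0], [0, 0, 0], [0, 0, 0], [0, 0, 0]]' --xyz '[[0, 0, -0.2], [0, 0, -0.2], [0, 0, -0.1], [0, 0, -0.05], [0, 0, 0], [0, 0, 0]]' --jaw '[255, 255, 255, 255, 255, 255]'

```text
t: 10.6
eef_pos: [0.5355, 0.2683, 0.0291]
ee_rot: [0.364, -3.12, -0.0]
wrist_force: [-0.2, 0.4, -1.3]
gripper_width: 0.0521
```

```bash
python3 st.py
```

```text
t 10.6 pos [0.5355 0.2683 0.0291] z [-1.e-04  0.e+00 -1.e+00] jawyaw 103.32 F [-0.2   0.42 -1.35] w 0.05208304126411457 j [-0.53  0.57 -0.01  1.88  0.01  0.69  1.26]
```

>>> move_arm --delta_rot '[[0, 0, 0], [0, 0, 0], [0, 0, 0], [0, 0, 0]]' --xyz '[[0, 0, -0.1], [0, 0, 0], [0, 0, 0], [0, 0, 0]]' --jaw '[255, 255, 255, 255]'

```text
t: 10.93
eef_pos: [0.5358, 0.2684, 0.0286]
ee_rot: [-0.364, 3.12, 0.0]
wrist_force: [-1.7, 0.7, 5.3]
gripper_width: 0.0513
```

```bash
python3 st.py
```

```text
t 10.9333 pos [0.5358 0.2684 0.0286] z [ 4.e-04  3.e-04 -1.e+00] jawyaw 103.32 F [-1.66  0.73  5.35] w 0.05129875599764662 j [-0.53  0.57 -0.01  1.88  0.01  0.69  1.26]
```

The bottles have touched the floor: Fz rose to +5 N at the expected height. I'll release gradually.

>>> move_arm --delta_rot '[[0, 0, 0], [0, 0, 0], [0, 0, 0], [0, 0, 0], [0, 0, 0], [0, 0, 0], [0, 0, 0], [0, 0, 0], [0, 0, 0], [0, 0, 0], [0, 0, 0], [0, 0, 0]]' --xyz '[[0, 0, 0], [0, 0, 0], [0, 0, 0], [0, 0, 0], [0, 0, 0], [0, 0, 0], [0, 0, 0], [0, 0, 0], [0, 0, 0], [0, 0, 0], [0, 0, 0], [0, 0, 0]]' --jaw '[110, 100, 95, 90, 80, 70, 60, 50, 30, 10, 0, 0]' --newtons 5

```text
t: 11.93
eef_pos: [0.5356, 0.2683, 0.0281]
ee_rot: [0.364, -3.12, -0.0]
wrist_force: [-0.6, 0.1, -0.0]
gripper_width: 0.0849
```

```bash
python3 st.py; python3 snap.py rel 115 165 165 115
```

```text
t 11.9333 pos [0.5356 0.2683 0.0281] z [-0.e+00  1.e-04 -1.e+00] jawyaw 103.32 F [-0.6   0.1  -0.02] w 0.08491669841008516 j [-0.53  0.57 -0.01  1.88  0.01  0.69  1.26]
```

View pics/rel.png

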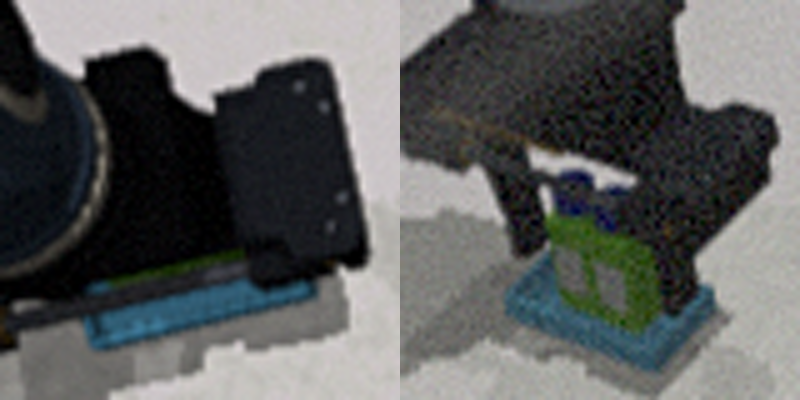

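The bottles stand released, and the fingers are clear on both sides. I'll retreat straight up, then pull back.

>>> move_arm --delta_rot '[[0, 0, 0], [0, 0, 0], [0, 0, 0], [0, 0, 0], [0, 0, 0], [0, 0, 0], [0, 0, 0], [0, 0, 0], [0, 0, 0], [0, 0, 0], [0, 0, 0], [0, 0, 0]]' --xyz '[[0, 0, 0.4], [0, 0, 0.8], [0, 0, 1.2], [0, 0, 1.5], [0, 0, 1.5], [0, 0, 1.5], [0, 0, 1.5], [0, 0, 2], [0, 0, 2], [0, 0, 2], [0, 0, 2], [0, 0, 2]]' --jaw '[0, 0, 0, 0, 0, 0, 0, 0, 0, 0, 0, 0]'

```text
t: 13.03
eef_pos: [0.5356, 0.2683, 0.2146]
ee_rot: [-0.364, 3.119, 0.001]
wrist_force: [1.0, -0.2, 0.0]
gripper_width: 0.0871
```

>>> move_arm --delta_rot '[[0, 0, 0], [0, 0, 0], [0, 0, 0], [0, 0, 0], [0, 0, 0], [0, 0, 0], [0, 0, 0], [0, 0, 0], [0, 0, 0], [0, 0, 0], [0, 0, 0], [0, 0, 0]]' --xyz '[[-0.5, 1.5, 0], [-1, 2.5, 0], [-1, 2.5, 0], [-1, 2.5, 0], [-1, 2.5, 0], [-1, 2.5, 0], [-1, 2.5, 0], [-1, 2.5, 0], [-1, 2, 0], [-0.5, 1, 0], [0, 0, 0], [0, 0, 0]]' --jaw '[0, 0, 0, 0, 0, 0, 0, 0, 0, 0, 0, 0]'

```text
t: 14.03
eef_pos: [0.4459, 0.4877, 0.2126]
ee_rot: [-0.365, 3.12, -0.001]
wrist_force: [-0.1, -0.5, -0.2]
gripper_width: 0.0868
```

```bash
python3 st.py; python3 snap.py end 115 165 165 115; python3 - <<'E'
from h import *
T,S=load('top_end'),load('side_end');t=np.radians(13.3)
cv2.imwrite('pics/end_full.png',T['frame'][...,::-1])
tb=[box(.5355,.2683,t,.026,.052,.004,.066)]
cv2.imwrite('pics/end2.png',np.hstack([over(T,tb,115,165,80,80,5),over(S,tb,165,125,80,80,5)]))
E
```

```text
t 14.0333 pos [0.4459 0.4877 0.2126] z [ 8.e-04 -5.e-04 -1.e+00] jawyaw 103.34 F [-0.1  -0.5  -0.17] w 0.08676187064388978 j [-0.85  0.45 -0.06  1.58  0.03  1.11  0.88]
```

View pics/end.png

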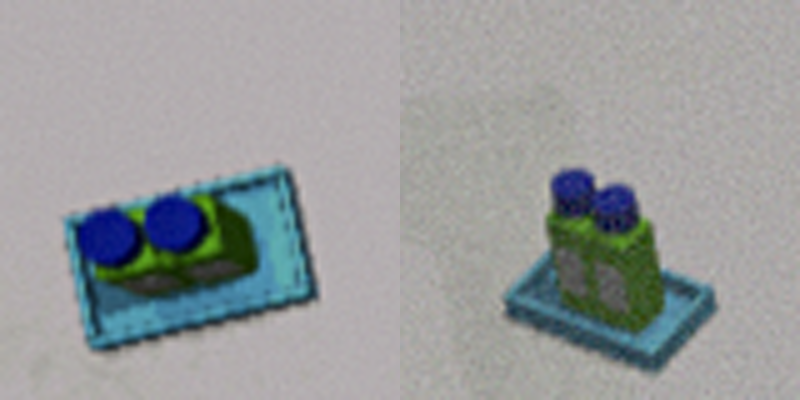

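View pics/end2.png

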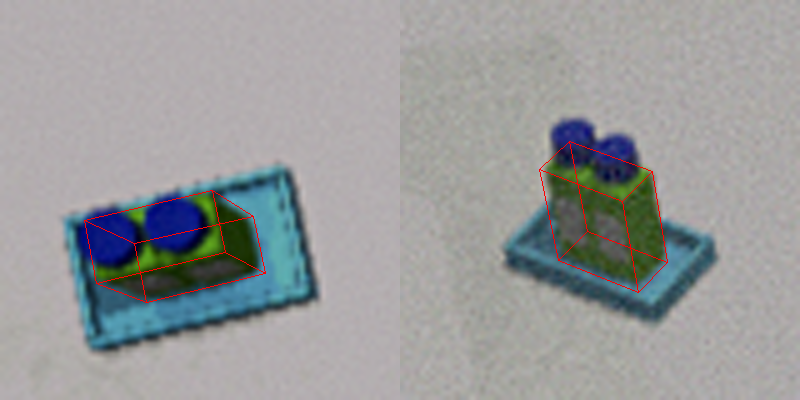

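View pics/end_full.png

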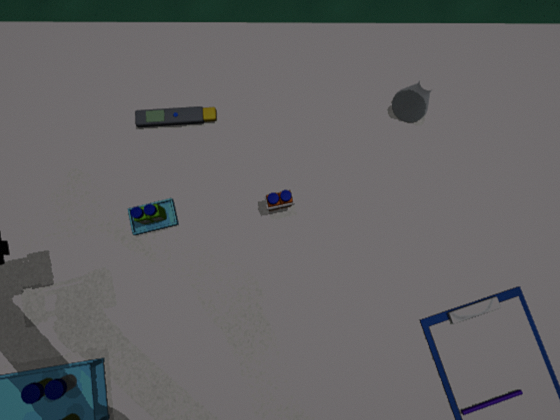

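Both bottles stand upright, side by side on the tray floor, and match the model near the tray centre. The amber pair is still at (279,200), and the arm is clear. I'll hand it in.

```bash
python3 -c "
from rig import ticket
print(ticket.sign_off())"
```

```text
the job is handed in; nothing more can be done
None
```

I picked up both green bottles in one grasp along their row (width 51.5 mm, 25 N). I carried them over to the light-blue tray and lowered them until they touched its floor (wrist Fz about +5 N). Then I released them, backed the arm off, and handed the job in at about 14 s.

- **Bottles:** the last pictures from both cameras show them upright and side by side inside the tray. They match a model of the pair at (0.5355, 0.2683) to about 2–3 mm. That is about 1 mm from my estimate of the tray's centre.
- **Amber pair and arm:** the amber pair is where it started, at about (279,200) in the top view. The gripper is open and well clear of everything.
- **Disagreement:** the two cameras differed by about 3 mm on the tray's position and on the green pair's, so I used values in between. No check failed.

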